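# Tighten the grinder's lock ring with the two-pin key

## Robot

A 6-joint arm with a two-finger parallel gripper is mounted at the origin on a cart in front of the work surface, level with it; the furniture and walls round the work are solid. World frame = base frame: x ahead of the robot, y to its left, z up, the work surface at z = 0. Lengths are in m, angles in rad, forces in N, time in s.
With the tool pointing down it reaches from about 0.25 to 0.85 m from the base axis. Payload 12.5 kg.
Tool frame: the origin (TCP) lies at the centre of the arm's flange, where the gripper is bolted on; the fingertips stand 186 mm ahead of it and the grasp point (between the pads) lies 167 mm ahead of it; z points along the fingers, y is the line along which they close (so a half turn about z gives the same grasp; the last joint's range is limited). The gripper opens to 93 mm and grips with 3 to 60 N. Pads are 15 mm wide; open, the fingers measure 128 mm over their backs; the gripper's body (75 mm by 188 mm) begins 65 mm behind the grasp point.
Start: joints at [1.114, 0.351, 1.652, -0, 1.139, -0.085], TCP at [0.2, 0.512, 0.405] pointing down, gripper open.
Joint ranges: [-2.75, 2.75], [-0.79, 2.1], [0.01, 2.65], [-1.57, 4.71], [0.07, 3.14], [-2.87, 2.87]. Speed limits (rad/s): [2.22, 2.22, 2.79, 3.14, 3.14, 3.14].

## Interface

Orientations are given as a unit quaternion [x, y, z, w].
In Python, from cell import observe, eyes, job gives the robot as it stands.
- The arm moves only by the tool step_arm, never from a script. Its argument "series" is a list of rows, each an object of numbers: "claw": the finger opening in m, from 0 to 0.093; "tx", "ty", "tz": the shift along the tool's x, y, z in m; "ax", "ay", "az": the turn, a rotation vector about the tool's x, y, z in degrees. A call has 1 to 5 rows; each row shifts and turns the commanded pose from where the row before left it, along the tool's axes as they then stand; what a row does not reach is not made up. A row lasts 1/8 s, in which the tool goes at most 62.5 mm and 10.7 degrees, less where a joint would pass 70% of its speed; a pose out of reach is approached as far as the arm can. A call is refused whole if a number of a shift passes 0.0625 or a number of a turn 10.7, either way. A call with a gripper value outside its range is refused whole. The fingers move at their own pace and stop on an object; the grip force is fixed at half the most. Time passes only in rows, so rows that do not move let the fingers close. It gives the time, the measured TCP pose, the force, the opening and the grip force at its end, in the units of the state.
- observe(): the state, without advancing time (a new reading comes with each control period).
- eyes.grab_frame(name): name is "scene" or "top" or "wrist"; returns the picture (400x640x3 uint8, red, green, blue); there is no depth.
- eyes.camera_info(name): a dict with "mtx" (3x3 intrinsics, pixels), "distortion" ([k1, k2, p1, p2, k3] as OpenCV has them; the pictures are not rectified), "R" (3x3) and "t" (3): a world point X has camera coordinates R X + t. Camera axes: x right, y down, z forward; pixel columns grow to the right and rows downward; lengths in m; the calibration is good to about 2 mm. A picture is of the moment at which its call begins: read the wrist's pose just before it. camera_info takes no time and is no camera call; for the wrist camera it gives the pose at the moment of the call.
- job.close_job(): hands the job in; it is judged then, once.
The state is a dict: "t": time; "qpos": joint angles; "joint_vel": joint speeds; "joint_efforts": joint torques, N m; "eef_pos": TCP position; "eef_rot": TCP orientation; "force": force on the tool from outside, world axes, zero at the start; "moment": the same for the moment, N m; "grip_width": finger opening in m; "finger_force": force on a finger pad.
Only numpy, scipy, OpenCV 4.12 (cv2) and the standard library are available. Lean on these libraries where they do the work, as an engineer would, in place of code of your own. Each camera call takes 0.05 s, during which the arm holds its last target. There are 200 camera calls.

## Task

The coffee grinder has been cleaned and its burrs are back in, but the steel lock ring on top is still loose: take the two-pin key from its wooden stand, feel with light pressure for a pair of opposite holes, and let both pins sink right in until the key lies flat on the ring. Then turn the ring clockwise with the key until it comes up tight against its stop, nipping it up without forcing it, and put the key back with its pins in the slot of the stand. Use only the key on the grinder (keep the gripper itself off it), be gentle throughout, and leave everything else standing where it is.

Things in the scene. Friction and masses are not known exactly. Their poses are not given: they have to be found in the camera images.
- grinder: Coffee grinder without hopper, heavy, fixed: grey box 134 x 116 mm on a black foot 150 x 128 mm, black bin and dial in front (its -x). Origin: centre of its underside on the axis of burrs and lock ring, z up. Round top up to 128 mm high, 100 mm wide, then a flange 82 mm wide up to 134 mm; the ring stands on that. Where the ring's holes stand differs every time and is not measured.
- ring_face (a point): Middle of the lock ring's flat upper face, on its vertical axis, 144 mm above the worktop; axes are the housing's (they do not show where the holes are). Knurled steel ring, 76 mm outside, 38 mm bore, 10 mm high; eight equal round holes, 8 mm wide, 8.8 mm deep, every 45 degrees on a 56 mm circle. Nothing stands above the face.
- lock_ring (a joint): Turn of the lock ring, rad, growing clockwise from above: starts loose between 0 and 0.25, tight on its stop at 0.70, unscrews to -0.4. Zero is where the thread begins and says nothing of where the holes are. Needs about 0.25 N m to turn (more than light rubbing of the pins gives), stays where left; at the stop the resistance rises steeply (0.6 N m is tight).
- pin_key: Two-pin key, 150 g: steel bar 72 x 16 x 6 mm, under it two round pins 6 mm thick, 7 mm long, ends chamfered, 56 mm apart; on it an upright black flat-sided grip, 50 mm long (x), 20 mm thick (y), 10 to 52 mm above the bar's underside. Origin: middle of that underside; x along the bar through the pins (x = +-28 mm), z up. Stands upright in the stand; lies flat on the ring when both pins are in.
- stand: Fixed wooden tool stand 124 (x) x 88 (y) x 28 mm, with a slot for the key's pins and a burr brush lying in a groove beside it, up to 31 mm high. Origin: centre of its underside, z up.
- slot (a point): Middle of the slot's mouth on the stand's top face, 28 mm above the worktop; the slot is 70 mm long along the stand's x, 10 mm wide and 12 mm deep. The key belongs there either way round, bar flat on the wood.
- cup: Small white coffee cup with handle, 61 x 86 x 51 mm, in front; leave alone. Origin: centre of its underside, z up.
- mug: Yellow mug with handle, 84 x 119 x 92 mm, at the left; leave alone. Origin: centre of its underside, z up.
- jar: Glass jar with a screw lid, 68 x 74 x 84 mm, at the right; leave alone. Origin: centre of its underside, z up.
- hopper: The grinder's dark bean hopper with lid, 116 mm round, 134 mm high, standing at the back; leave alone. Origin: centre of its underside, z up.
Not all that is in view belongs to the job. Leave any pink or white look-alike of the pin_key alone.

How it is judged:
By the outcome, as a careful person would: the job done as asked, in the order asked, and still so for the second after the job is handed in, with the robot touching nothing.
It also fails if it takes over 72 s, if anything falls off the work surface, if the arm or the gripper's body presses on something with over 40 N, if the wrist force passes 120 N, or if a joint passes its speed limit or range.

## Working session

There is one attempt and no reset: what is moved stays moved. The work goes in short steps, Python scripts to look and compute and a tool call to move; the robot and the scene stay as the last step left them, time stands still between calls to the robot, and variables do not carry over. Pictures are saved under pics/ and viewed, at most 10 in all, crops included, and the job is handed in when it is done.

Besides the shell and the picture viewer there is one more tool, called after "Request:" in YAML: its name, and indented under it one key for each argument. step_arm: Moves the arm, as the interface text tells. Its arguments: {"type":"object","properties":{"series":{"type":"array","items":{"type":"object","properties":{"claw":{"type":"number"},"tx":{"type":"number"},"ty":{"type":"number"},"tz":{"type":"number"},"ax":{"type":"number"},"ay":{"type":"number"},"az":{"type":"number"}}}}},"required":["series"]}

```bash
mkdir -p pics; ls
python3 - <<'E'
from cell import observe, eyes, job
import cv2,numpy as np
s=observe(); print({k:np.round(v,3) for k,v in s.items()})
for n in("scene","top"):
    im=eyes.grab_frame(n); cv2.imwrite(f"pics/{n}0.png",im[:,:,::-1])
    c=eyes.camera_info(n); print(n,{k:np.round(v,3).tolist() for k,v in c.items()})
E
```

```text
pics
{'t': np.float64(0.0), 'qpos': array([ 1.114,  0.351,  1.652, -0.   ,  1.139, -0.085]), 'joint_vel': array([ 0.   , -0.001,  0.   ,  0.001,  0.   , -0.003]), 'joint_efforts': array([ 3.0000e-03, -4.9734e+01, -2.8526e+01,  7.0000e-02,  2.5000e-02,
       -0.0000e+00]), 'eef_pos': array([0.2  , 0.512, 0.404]), 'eef_rot': array([ 0.185,  0.983, -0.001, -0.   ]), 'force': array([ 0.19 , -0.144,  0.743]), 'moment': array([-0.01 ,  0.02 ,  0.013]), 'finger_force': np.float64(0.0), 'grip_width': np.float64(0.093)}
scene {'mtx': [[383.113, 0.0, 323.8], [0.0, 383.113, 200.657], [0.0, 0.0, 1.0]], 'distortion': [0.004, 0.0, 0.0, 0.0, 0.0], 'R': [[0.866, -0.5, 0.003], [-0.256, -0.45, -0.856], [0.429, 0.74, -0.518]], 't': [-0.488, 0.247, 0.813]}
top {'mtx': [[442.331, 0.0, 322.489], [0.0, 442.331, 195.812], [0.0, 0.0, 1.0]], 'distortion': [0.003, 0.0, 0.0, 0.0, 0.0], 'R': [[-0.003, -1.0, -0.002], [-0.98, 0.003, -0.198], [0.198, 0.002, -0.98]], 't': [-0.0, 0.578, 1.147]}
```

View pics/top0.png

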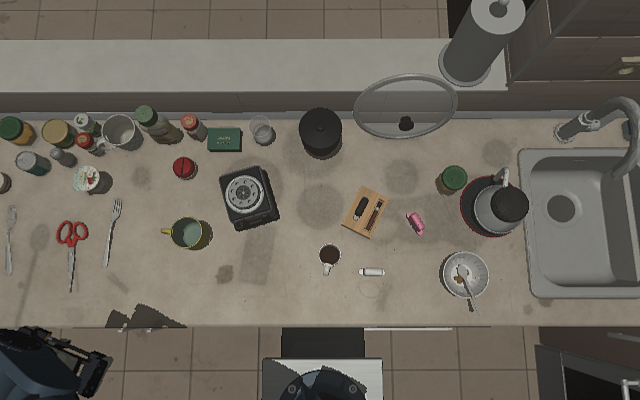

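View pics/scene0.png

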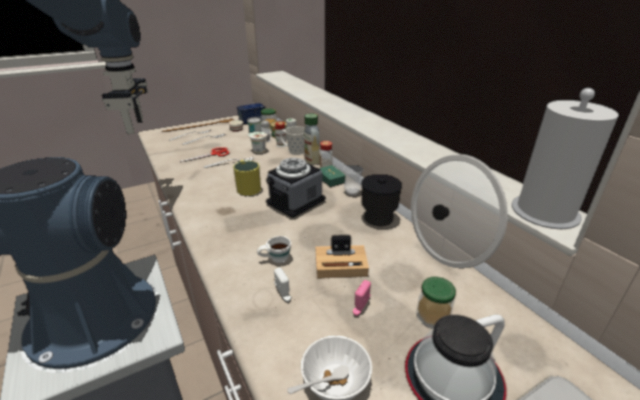

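The top view shows the ring at about (245,193), the stand at (366,212) with a black upright grip at (361,208), and the brush at (374,213). There are look-alikes in pink (416,222) and white (371,271). The black upright one in the stand fits the description, so I'll confirm it in a crop.

```bash
cat > h.py <<'E'
from cell import observe, eyes, job
import cv2,numpy as np
from scipy.spatial.transform import Rotation as Ro
def grab(n,f=None):
    c=eyes.camera_info(n); im=eyes.grab_frame(n)
    if f: cv2.imwrite(f"pics/{f}.png",im[:,:,::-1])
    return im,c
def w(c,px,z):
    """pixels -> world points on plane z"""
    p=cv2.undistortPoints(np.array(px,float).reshape(-1,1,2),np.array(c["mtx"]),np.array(c["distortion"]))[:,0]
    R=np.array(c["R"]);C=-R.T@np.array(c["t"])
    d=np.c_[p,np.ones(len(p))]@R
    return C+d*((z-C[2])/d[:,2])[:,None]
def pix(c,X):
    return cv2.projectPoints(np.array(X,float).reshape(-1,1,3),cv2.Rodrigues(np.array(c["R"]))[0],np.array(c["t"]),np.array(c["mtx"]),np.array(c["distortion"]))[0][:,0]
E
python3 - <<'E'
from h import *
im=cv2.imread("pics/top0.png"); 
a=im[180:245,333:398]; b=im[160:225,213:278]
cv2.imwrite("pics/crop.png",np.hstack([cv2.resize(x,(400,400),interpolation=cv2.INTER_CUBIC) for x in(a,b)]))
c=eyes.camera_info("top")
print(w(c,[[366,212]],.028),w(c,[[361,208]],.08),w(c,[[245,193]],.144))
E
```

```text
[[ 0.53800949 -0.12247505  0.028     ]] [[ 0.54029063 -0.10435379  0.08      ]] [[0.56860118 0.19366758 0.144     ]]
```

View pics/crop.png

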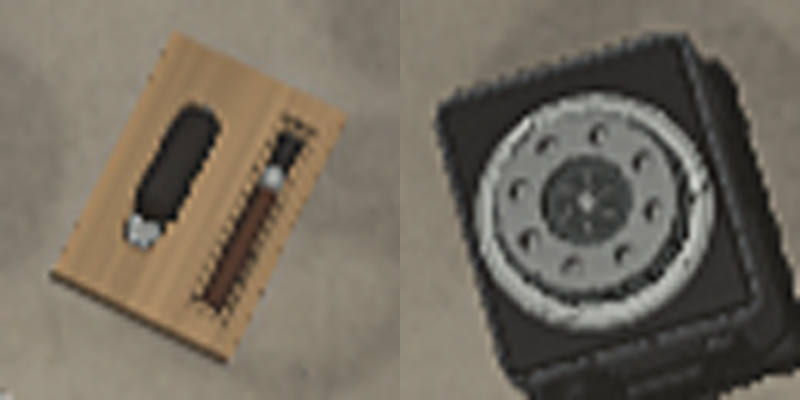

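The left crop shows the stand with the black key, steel bar end at crop (145,232), and the brush on its right. That confirms the key. The right crop shows the ring with eight holes around crop (587,200). Now I'll work out the geometry.

Run:
```python
from h import *
c=eyes.camera_info("top"); k=65/400
S=lambda L,ox,oy:np.array(L)*k+[ox,oy]-.5+k/2
st=w(c,S([(175,32),(348,113),(228,360),(50,275)],333,180),.028)
print("stand",st.round(4).tolist(),st.mean(0),np.linalg.norm(np.diff(st,axis=0),axis=1)); d=st[0]-st[3]+st[1]-st[2]; print("yaw",np.degrees(np.arctan2(d[1],d[0])))
H=np.array([(599,135),(641,162),(652,210),(622,253),(572,266),(528,240),(518,188),(546,146)])-[400,0]
h=w(c,S(H,213,160),.144); m=h.mean(0); r=h-m
print("ring",m,np.linalg.norm(r[:,:2],axis=1).round(4),np.degrees(np.arctan2(r[:,1],r[:,0])).round(1)%45)
o=w(c,S([[478-400,210],[715-400,208],[595-400,92],[597-400,328]],213,160),.134);print(o)
g=w(c,S([[200,103],[165,200]],333,180),.08);print("grip",g)
e=observe();c=eyes.camera_info("wrist");R=np.array(c["R"]);C=-R.T@c["t"]
T=Ro.from_quat(e["eef_rot"]).as_matrix();print("cam in tool",T.T@(C-e["eef_pos"]),(T.T@R.T).round(3).tolist(),np.array(c["mtx"]).round(0).tolist(),c["distortion"])
# shifts to ring for TCP above ring
print(T.T@(np.array([.5686,.1937,.40])-e["eef_pos"]), T.round(3).tolist())
```

```text
stand [[0.6154, -0.1102, 0.028], [0.5775, -0.1878, 0.028], [0.4657, -0.1308, 0.028], [0.504, -0.052, 0.028]] [ 0.54063036 -0.12022119  0.028     ] [0.0863613  0.12553557 0.08761024]
yaw -27.29891317984794
ring [0.57106352 0.19980819 0.144     ] [0.0278 0.0277 0.0281 0.0274 0.028  0.0282 0.0281 0.0283] [34.7 35.  36.1 35.6 36.1 36.4 34.6 36.3]
[[0.56901328 0.2457938  0.134     ]
 [0.56954628 0.14755094 0.134     ]
 [0.61925314 0.19890892 0.134     ]
 [0.51933689 0.19485986 0.134     ]]
grip [[ 0.57190664 -0.11588268  0.08      ]
 [ 0.52932453 -0.09987624  0.08      ]]
cam in tool [0.06647064 0.00017258 0.02029604] [[0.0, -0.971, -0.238], [1.0, 0.0, -0.0], [0.0, -0.238, 0.971]] [[352.0, 0.0, 322.0], [0.0, 352.0, 199.0], [0.0, 0.0, 1.0]] [0.0234136 0.        0.        0.        0.       ]
[-0.45941198 -0.16284934  0.00441714] [[-0.932, 0.363, -0.0], [0.363, 0.932, -0.001], [0.0, -0.001, -1.0]]
```

Stand edges measure 125 × 87 mm and the holes sit on a 28 mm radius, both matching the given sizes. The ring centre is about (0.571, 0.200), with holes at 35.6° mod 45. I'll go over the ring for a closer look.

Request:
step_arm:
  series:
    - {"tx":-0.046,"ty":-0.0156}
    - {"tx":-0.046,"ty":-0.0156}
    - {"tx":-0.046,"ty":-0.0156}
    - {"tx":-0.046,"ty":-0.0156}
    - {"tx":-0.046,"ty":-0.0156}

```text
invalid input
```

Request:
step_arm:
  series:
    - {"tx":-0.046,"ty":-0.0156}
    - {"tx":-0.046,"ty":-0.0156}
    - {"tx":-0.046,"ty":-0.0156}
    - {"tx":-0.046,"ty":-0.0156}
    - {"tx":-0.046,"ty":-0.0156}

```text
invalid input
```

Request:
step_arm:
  series:
    - {}
    - {}

```text
invalid input
```

Run:
```python
from h import *
im,c=grab("wrist","w1"); im2,c2=grab("top")
e=observe();print(e["eef_pos"],e["eef_rot"],e["qpos"],e["t"])
print("pred ring px",pix(c,[[.571,.2,.144]]))
p=pix(c,[[.571+.028*np.cos(a),.2+.028*np.sin(a),.144] for a in np.radians(35.6+45*np.arange(8))]);print(p.round(0).tolist())
```

```text
[0.19975075 0.51237027 0.4044181 ] [ 1.84825040e-01  9.82771385e-01 -3.18178098e-04 -9.07032661e-05] [ 1.11440704e+00  3.51033794e-01  1.65214570e+00  5.25220771e-06
  1.13907485e+00 -8.46038049e-02] 0.2
pred ring px [[162.93034332 662.94084686]]
[[188.0, 674.0], [191.0, 658.0], [177.0, 645.0], [154.0, 643.0], [137.0, 652.0], [135.0, 668.0], [149.0, 680.0], [171.0, 683.0]]
```

View pics/w1.png

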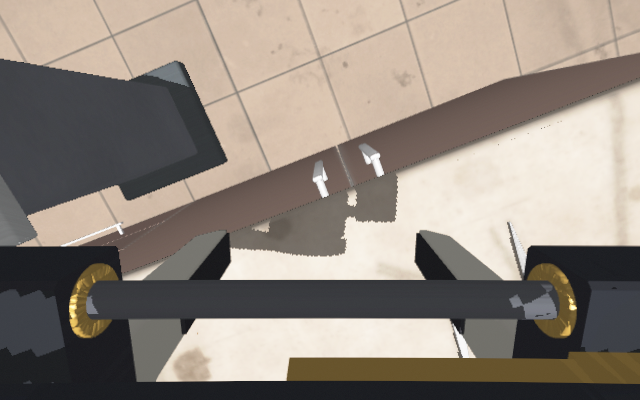

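The wrist view shows only the counter edge, because the moves were refused and the gripper hides rows below about 230. I'll send complete rows and aim so the ring sits on the tool's +x side.

Request:
step_arm:
  series:
    - {"claw":0.093,"tx":-0.055,"ty":-0.0156,"tz":0,"ax":0,"ay":0,"az":0}
    - {"claw":0.093,"tx":-0.055,"ty":-0.0156,"tz":0,"ax":0,"ay":0,"az":0}
    - {"claw":0.093,"tx":-0.055,"ty":-0.0156,"tz":0,"ax":0,"ay":0,"az":0}
    - {"claw":0.093,"tx":-0.055,"ty":-0.0156,"tz":0,"ax":0,"ay":0,"az":0}
    - {"claw":0.093,"tx":-0.055,"ty":-0.0156,"tz":0,"ax":0,"ay":0,"az":0}

```text
t: 0.82
eef_pos: [0.4289, 0.3385, 0.4047]
eef_rot: [0.185, 0.983, 0.0, 0.0]
force: [0.6, 0.6, 0.1]
grip_width: 0.0929
finger_force: 0.0
```

Request:
step_arm:
  series:
    - {"claw":0.093,"tx":-0.055,"ty":-0.0156,"tz":0,"ax":0,"ay":0,"az":0}
    - {"claw":0.093,"tx":-0.055,"ty":-0.0156,"tz":0,"ax":0,"ay":0,"az":0}
    - {"claw":0.093,"tx":-0.055,"ty":-0.0156,"tz":0,"ax":0,"ay":0,"az":0}
    - {"claw":0.093,"tx":-0.055,"ty":-0.0156,"tz":0,"ax":0,"ay":0,"az":0}
    - {"claw":0.093,"tx":-0.055,"ty":-0.0156,"tz":0,"ax":0,"ay":0,"az":0}

```text
t: 1.45
eef_pos: [0.6569, 0.1659, 0.4046]
eef_rot: [0.185, 0.983, -0.0, -0.0]
force: [0.0, 1.8, -0.1]
grip_width: 0.0931
finger_force: 0.0
```

Request:
step_arm:
  series:
    - {"claw":0.093,"tx":0,"ty":0,"tz":0,"ax":0,"ay":0,"az":0}
    - {"claw":0.093,"tx":0,"ty":0,"tz":0,"ax":0,"ay":0,"az":0}

```text
t: 1.7
eef_pos: [0.6552, 0.1675, 0.4043]
eef_rot: [0.185, 0.983, -0.0, -0.0]
force: [0.0, -0.4, 0.2]
grip_width: 0.0931
finger_force: 0.0
```

Run:
```python
from h import *
im,c=grab("wrist","w2")
e=observe();print(e["eef_pos"],e["eef_rot"],e["qpos"],e["t"])
q=pix(c,[[.571,.2,.144]])[0];print("pred ring px",q)
x,y=q.round().astype(int); x0,y0=max(x-66,0),max(y-50,0)
a=im[y0:y0+100,x0:x0+133,::-1]; cv2.imwrite("pics/w2c.png",cv2.resize(a,None,fx=6,fy=6,interpolation=cv2.INTER_CUBIC));print(x0,y0)
```

```text
[0.65491592 0.16795263 0.40458269] [ 1.84523338e-01  9.82828076e-01 -3.09532818e-05 -3.30219154e-04] [ 1.82184553e-01  5.84106158e-01  1.28892558e+00  1.88178666e-04
  1.26919945e+00 -1.01749401e+00] 1.75
pred ring px [321.93020644  75.31331574]
256 25
```

View pics/w2c.png

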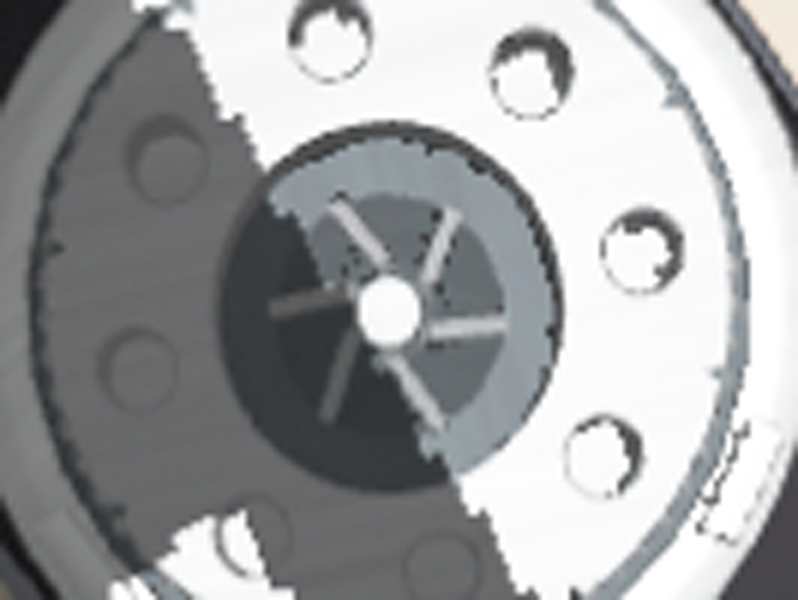

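The crop shows the full ring, with hole centres at crop (330,39), (532,72), (642,250), (604,457), (441,567), (253,535), (139,369) and (167,161). I'll measure these and move to view the key.

Run:
```python
from h import *
c=eyes.camera_info("wrist")
H=np.array([(330,39),(532,72),(642,250),(604,457),(441,567),(253,535),(139,369),(167,161)],float)/6+[256-.42,25-.42]
h=w(c,H,.144); m=h.mean(0); r=h-m
print("ring",m,np.linalg.norm(r[:,:2],axis=1).round(4),np.degrees(np.arctan2(r[:,1],r[:,0])).round(1)%45)
```

```text
ring [0.5709588 0.1992271 0.144    ] [0.0275 0.028  0.0278 0.028  0.0275 0.0278 0.0277 0.0278] [36.5 36.1 36.4 36.  35.9 36.1 36.2 36.2]
```

Request:
step_arm:
  series:
    - {"claw":0.093,"tx":-0.0163,"ty":-0.0487,"tz":0,"ax":0,"ay":0,"az":0}
    - {"claw":0.093,"tx":-0.0163,"ty":-0.0487,"tz":0,"ax":0,"ay":0,"az":0}
    - {"claw":0.093,"tx":-0.0163,"ty":-0.0487,"tz":0,"ax":0,"ay":0,"az":0}
    - {"claw":0.093,"tx":-0.0163,"ty":-0.0487,"tz":0,"ax":0,"ay":0,"az":0}
    - {"claw":0.093,"tx":-0.0163,"ty":-0.0487,"tz":0,"ax":0,"ay":0,"az":0}

```text
t: 2.38
eef_pos: [0.6423, -0.0894, 0.4052]
eef_rot: [0.184, 0.983, 0.0, 0.0]
force: [0.2, -0.0, 0.4]
grip_width: 0.0933
finger_force: 0.0
```

Request:
step_arm:
  series:
    - {"claw":0.093,"tx":-0.0163,"ty":-0.0487,"tz":0,"ax":0,"ay":0,"az":0}
    - {"claw":0.093,"tx":0,"ty":0,"tz":0,"ax":0,"ay":0,"az":6}
    - {"claw":0.093,"tx":0,"ty":0,"tz":0,"ax":0,"ay":0,"az":0}
    - {"claw":0.093,"tx":0,"ty":0,"tz":0,"ax":0,"ay":0,"az":0}

```text
t: 2.88
eef_pos: [0.6404, -0.1392, 0.405]
eef_rot: [0.234, 0.972, 0.0, 0.0]
force: [-0.7, -0.5, 0.7]
grip_width: 0.0928
finger_force: 0.0
```

Run:
```python
from h import *
im,c=grab("wrist","w3")
e=observe();print(e["eef_pos"],e["eef_rot"],e["qpos"],e["t"])
q=pix(c,[[.55,-.107,.06]])[0];print("pred key px",q)
x,y=q.round().astype(int); x0,y0=max(x-66,0),max(y-50,0)
a=im[y0:y0+100,x0:x0+133,::-1]; cv2.imwrite("pics/w3c.png",cv2.resize(a,None,fx=6,fy=6,interpolation=cv2.INTER_CUBIC));print(x0,y0)
```

```text
[ 0.64049611 -0.13932648  0.40493936] [2.34432252e-01 9.72132458e-01 1.92604503e-05 5.79615406e-05] [-2.85198920e-01  5.44222587e-01  1.35366651e+00  4.65740495e-05
  1.24358964e+00 -1.38274120e+00] 2.925
pred key px [308.16560567  79.03690481]
242 29
```

View pics/w3c.png

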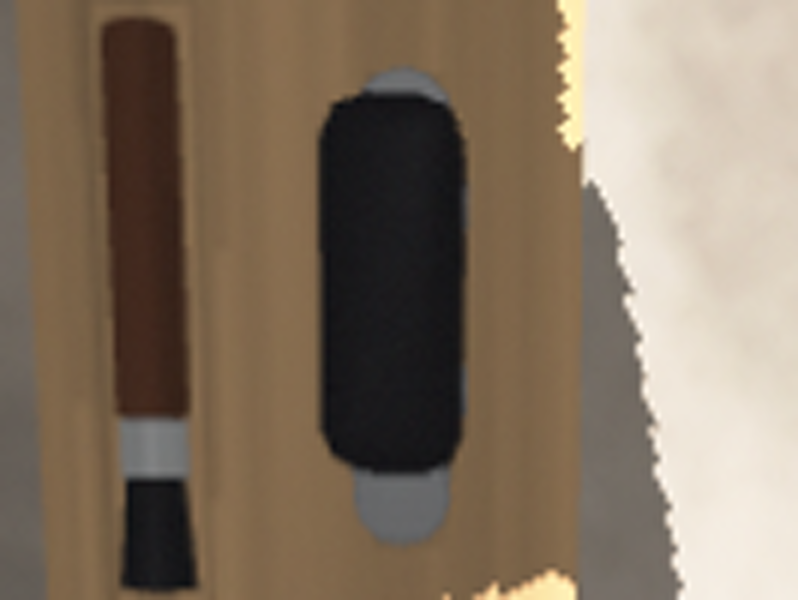

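The crop shows the key's grip top spanning crop (320–465, 92–472) and the bar ends at (405,68) and (402,543). The brush is well to the left.

Run:
```python
from h import *
c=eyes.camera_info("wrist"); e=observe()
P=lambda L:np.array(L,float)/6+[242-.42,29-.42]
b=w(c,P([(405,67),(402,545)]),.034); d=b[0]-b[1]; print("bar",b.mean(0),np.linalg.norm(d),np.degrees(np.arctan2(d[1],d[0])))
g=w(c,P([(392,92),(392,472),(320,282),(465,282)]),.080); print("grip",g[:2].mean(0),g[2:].mean(0),np.linalg.norm(g[0]-g[1]),np.linalg.norm(g[2]-g[3]))
T=Ro.from_quat(e["eef_rot"]).as_matrix();print("tool yaw",np.degrees(np.arctan2(T[1,0],T[0,0])))
for k in (b.mean(0),g[2:].mean(0)): print(T.T@(k-e["eef_pos"]))
```

```text
bar [ 0.5491563  -0.10704434  0.034     ] 0.07128231768431566 151.94979335748292
grip [ 0.54963689 -0.10710293  0.08      ] [ 0.54918634 -0.10679039  0.08      ] 0.04894430711173528 0.019800472372454695
tool yaw 152.88368304688063
[ 0.09605261 -0.01292273  0.37092857]
[ 0.09613686 -0.01268002  0.32492858]
```

Request:
step_arm:
  series:
    - {"claw":0.093,"tx":0.048,"ty":-0.0064,"tz":0,"ax":0,"ay":0,"az":0.6}
    - {"claw":0.093,"tx":0.048,"ty":-0.0064,"tz":0,"ax":0,"ay":0,"az":0}
    - {"claw":0.07,"tx":0,"ty":0,"tz":0.04,"ax":0,"ay":0,"az":0}
    - {"claw":0.06,"tx":0,"ty":0,"tz":0.04,"ax":0,"ay":0,"az":0}
    - {"claw":0.06,"tx":0,"ty":0,"tz":0.03,"ax":0,"ay":0,"az":0}

```text
t: 3.55
eef_pos: [0.5492, -0.1065, 0.2935]
eef_rot: [0.24, 0.971, 0.0, -0.0]
force: [0.3, -0.3, -0.2]
grip_width: 0.0671
finger_force: 0.0
```

Request:
step_arm:
  series:
    - {"claw":0.06,"tx":0,"ty":0,"tz":0.03,"ax":0,"ay":0,"az":0}
    - {"claw":0.06,"tx":0,"ty":0,"tz":0.02,"ax":0,"ay":0,"az":0}
    - {"claw":0.06,"tx":0,"ty":0,"tz":0.015,"ax":0,"ay":0,"az":0}
    - {"claw":0.05,"tx":0,"ty":0,"tz":0,"ax":0,"ay":0,"az":0}
    - {"claw":0.04,"tx":0,"ty":0,"tz":0,"ax":0,"ay":0,"az":0}

```text
t: 4.18
eef_pos: [0.5498, -0.1073, 0.2305]
eef_rot: [0.241, 0.971, -0.0, 0.001]
force: [0.3, -0.8, -0.1]
grip_width: 0.0443
finger_force: 0.0
```

Request:
step_arm:
  series:
    - {"claw":0.03,"tx":0,"ty":0,"tz":0,"ax":0,"ay":0,"az":0}
    - {"claw":0.024,"tx":0,"ty":0,"tz":0,"ax":0,"ay":0,"az":0}
    - {"claw":0.02,"tx":0,"ty":0,"tz":0,"ax":0,"ay":0,"az":0}
    - {"claw":0.01,"tx":0,"ty":0,"tz":0,"ax":0,"ay":0,"az":0}
    - {"claw":0.0,"tx":0,"ty":0,"tz":0,"ax":0,"ay":0,"az":0}

```text
t: 4.8
eef_pos: [0.5495, -0.1074, 0.2299]
eef_rot: [0.241, 0.971, -0.0, 0.0]
force: [-1.1, -0.1, 3.5]
grip_width: 0.02
finger_force: 30.0
```

Request:
step_arm:
  series:
    - {"claw":0,"tx":0,"ty":0,"tz":0,"ax":0,"ay":0,"az":0}
    - {"claw":0,"tx":0,"ty":0,"tz":0,"ax":0,"ay":0,"az":0}

```text
t: 5.05
eef_pos: [0.5495, -0.1074, 0.2299]
eef_rot: [0.241, 0.971, -0.0, 0.0]
force: [-1.5, -0.7, 4.8]
grip_width: 0.0199
finger_force: 30.0
```

Run:
```python
from h import *
e=observe();print({k:np.round(e[k],4).tolist() for k in("t","qpos","eef_pos","eef_rot","force","moment","grip_width","finger_force")})
```

```text
{'t': 5.05, 'qpos': [-0.2761, 0.6047, 1.7511, -0.0001, 0.7856, -1.3599], 'eef_pos': [0.5495, -0.1074, 0.2299], 'eef_rot': [0.2411, 0.9705, -0.0, 0.0001], 'force': [-1.5268, -0.7242, 4.8136], 'moment': [0.025, 0.256, 0.0584], 'grip_width': 0.0199, 'finger_force': 30.0009}
```

Gripped at 20 mm. Now I'll lift gently.

Request:
step_arm:
  series:
    - {"claw":0,"tx":0,"ty":0,"tz":-0.01,"ax":0,"ay":0,"az":0}
    - {"claw":0,"tx":0,"ty":0,"tz":-0.02,"ax":0,"ay":0,"az":0}
    - {"claw":0,"tx":0,"ty":0,"tz":-0.045,"ax":0,"ay":0,"az":0}
    - {"claw":0,"tx":0,"ty":0,"tz":-0.05,"ax":0,"ay":0,"az":0}
    - {"claw":0,"tx":0,"ty":0,"tz":-0.045,"ax":0,"ay":0,"az":0}

```text
t: 5.68
eef_pos: [0.5492, -0.1073, 0.4018]
eef_rot: [0.241, 0.971, 0.0, 0.0]
force: [0.9, 0.5, -1.7]
grip_width: 0.0201
finger_force: 30.0
```

Request:
step_arm:
  series:
    - {"claw":0,"tx":0.01556,"ty":0.03514,"tz":0,"ax":0,"ay":0,"az":0}
    - {"claw":0,"tx":0.01556,"ty":0.03514,"tz":0,"ax":0,"ay":0,"az":0}
    - {"claw":0,"tx":0.01556,"ty":0.03514,"tz":0,"ax":0,"ay":0,"az":0}
    - {"claw":0,"tx":0.01556,"ty":0.03514,"tz":0,"ax":0,"ay":0,"az":0}
    - {"claw":0,"tx":0.01556,"ty":0.03514,"tz":0,"ax":0,"ay":0,"az":0}

```text
t: 6.3
eef_pos: [0.5627, 0.0856, 0.4]
eef_rot: [0.241, 0.971, -0.0, -0.0]
force: [0.6, -0.9, -2.0]
grip_width: 0.0198
finger_force: 30.0
```

Request:
step_arm:
  series:
    - {"claw":0,"tx":0.01556,"ty":0.03514,"tz":0,"ax":0,"ay":0,"az":0}
    - {"claw":0,"tx":0.01556,"ty":0.03514,"tz":0,"ax":0,"ay":0,"az":0}
    - {"claw":0,"tx":0.01556,"ty":0.03514,"tz":0,"ax":0,"ay":0,"az":0}
    - {"claw":0,"tx":0,"ty":0,"tz":0,"ax":0,"ay":0,"az":-9.5}
    - {"claw":0,"tx":0,"ty":0,"tz":0,"ax":0,"ay":0,"az":-9.6}

```text
t: 6.92
eef_pos: [0.5708, 0.1999, 0.3997]
eef_rot: [0.074, 0.997, -0.0, -0.0]
force: [-0.5, -0.3, -1.5]
grip_width: 0.0199
finger_force: 30.0
```

Request:
step_arm:
  series:
    - {"claw":0,"tx":0,"ty":0,"tz":0,"ax":0,"ay":0,"az":0}
    - {"claw":0,"tx":0,"ty":0,"tz":0,"ax":0,"ay":0,"az":0}
    - {"claw":0,"tx":0,"ty":0,"tz":0,"ax":0,"ay":0,"az":0}

```text
t: 7.3
eef_pos: [0.571, 0.1992, 0.3998]
eef_rot: [0.078, 0.997, -0.0, -0.0]
force: [-0.0, -0.3, -1.5]
grip_width: 0.02
finger_force: 30.0
```

```bash
cat >> h.py <<'E'
def st(tx=None,yaw=None):
    e=observe(); T=Ro.from_quat(e["eef_rot"]).as_matrix(); y=np.degrees(np.arctan2(T[1,0],T[0,0]))
    print({k:np.round(e[k],4).tolist() for k in("t","eef_pos","force","moment","grip_width","finger_force")},"yaw",round(y,2),"tilt",(T[:2,2]).round(4))
    if tx is not None: print("shift",(T.T@(np.array(tx)-e["eef_pos"])).round(4),"az",-(yaw-y) if yaw else "")
E
python3 - <<'E'
from h import *
st([.5710,.1993,.36],171.2)
im,c=grab("wrist","w4"); im,c=grab("scene","s4")
E
```

```text
{'t': 7.3, 'eef_pos': [0.571, 0.1992, 0.3998], 'force': [-0.0185, -0.3375, -1.4752], 'moment': [0.0048, 0.0436, 0.0109], 'grip_width': 0.02, 'finger_force': 29.9996} yaw 171.07 tilt [-0.0001 -0.    ]
shift [0.     0.0001 0.0398] az -0.13029150319795235
```

Request:
step_arm:
  series:
    - {"claw":0,"tx":0,"ty":0,"tz":0.02,"ax":0,"ay":0,"az":0}
    - {"claw":0,"tx":0,"ty":0,"tz":0.015,"ax":0,"ay":0,"az":0}
    - {"claw":0,"tx":0,"ty":0,"tz":0.006,"ax":0,"ay":0,"az":0}
    - {"claw":0,"tx":0,"ty":0,"tz":0.001,"ax":0,"ay":0,"az":0}
    - {"claw":0,"tx":0,"ty":0,"tz":0,"ax":0,"ay":0,"az":0}

```text
t: 8.02
eef_pos: [0.5712, 0.1994, 0.3582]
eef_rot: [0.077, 0.997, 0.0, 0.0]
force: [-0.1, -0.3, -1.4]
grip_width: 0.0197
finger_force: 30.0
```

Request:
step_arm:
  series:
    - {"claw":0,"tx":0,"ty":0,"tz":0.001,"ax":0,"ay":0,"az":0}
    - {"claw":0,"tx":0,"ty":0,"tz":0.001,"ax":0,"ay":0,"az":0}
    - {"claw":0,"tx":0,"ty":0,"tz":0.001,"ax":0,"ay":0,"az":0}
    - {"claw":0,"tx":0,"ty":0,"tz":0.001,"ax":0,"ay":0,"az":0}
    - {"claw":0,"tx":0,"ty":0,"tz":0,"ax":0,"ay":0,"az":0}

```text
t: 8.65
eef_pos: [0.571, 0.1993, 0.3537]
eef_rot: [0.077, 0.997, -0.0, -0.0]
force: [0.5, 0.3, -1.5]
grip_width: 0.0199
finger_force: 30.0
```

Request:
step_arm:
  series:
    - {"claw":0,"tx":0,"ty":0,"tz":0.001,"ax":0,"ay":0,"az":0}
    - {"claw":0,"tx":0,"ty":0,"tz":0.0005,"ax":0,"ay":0,"az":0}
    - {"claw":0,"tx":0,"ty":0,"tz":0,"ax":0,"ay":0,"az":0}

```text
t: 9.02
eef_pos: [0.571, 0.1993, 0.3522]
eef_rot: [0.077, 0.997, -0.0, -0.0]
force: [-0.3, 0.2, -1.3]
grip_width: 0.02
finger_force: 30.0
```

Request:
step_arm:
  series:
    - {"claw":0,"tx":0,"ty":0,"tz":0.0005,"ax":0,"ay":0,"az":0}
    - {"claw":0,"tx":0,"ty":0,"tz":0.0005,"ax":0,"ay":0,"az":0}
    - {"claw":0,"tx":0,"ty":0,"tz":0,"ax":0,"ay":0,"az":0}

```text
t: 9.4
eef_pos: [0.571, 0.1993, 0.3512]
eef_rot: [0.077, 0.997, -0.0, -0.0]
force: [0.2, -0.1, -1.3]
grip_width: 0.0202
finger_force: 30.0
```

Request:
step_arm:
  series:
    - {"claw":0,"tx":0,"ty":0,"tz":0.0007,"ax":0,"ay":0,"az":0}
    - {"claw":0,"tx":0,"ty":0,"tz":0.0007,"ax":0,"ay":0,"az":0}
    - {"claw":0,"tx":0,"ty":0,"tz":0,"ax":0,"ay":0,"az":0}

```text
t: 9.78
eef_pos: [0.571, 0.1993, 0.3497]
eef_rot: [0.077, 0.997, -0.0, -0.0]
force: [-0.1, 0.3, -1.7]
grip_width: 0.0197
finger_force: 30.0
```

Request:
step_arm:
  series:
    - {"claw":0,"tx":0,"ty":0,"tz":0.0007,"ax":0,"ay":0,"az":0}
    - {"claw":0,"tx":0,"ty":0,"tz":0.0007,"ax":0,"ay":0,"az":0}
    - {"claw":0,"tx":0,"ty":0,"tz":0,"ax":0,"ay":0,"az":0}

```text
t: 10.15
eef_pos: [0.571, 0.1993, 0.3483]
eef_rot: [0.077, 0.997, -0.0, -0.0]
force: [0.6, 1.0, -1.2]
grip_width: 0.0198
finger_force: 30.0
```

```bash
python3 -c "
from h import *
st()"
```

```text
{'t': 10.15, 'eef_pos': [0.571, 0.1993, 0.3483], 'force': [0.5548, 1.0205, -1.2304], 'moment': [0.0104, 0.0066, 0.0081], 'grip_width': 0.0198, 'finger_force': 29.9997} yaw 171.2 tilt [-0.0001 -0.    ]
```

Both pins are 4.7 mm into the holes with no force, so I'll carry on down to the seat.

Request:
step_arm:
  series:
    - {"claw":0,"tx":0,"ty":0,"tz":0.0007,"ax":0,"ay":0,"az":0}
    - {"claw":0,"tx":0,"ty":0,"tz":0.0007,"ax":0,"ay":0,"az":0}
    - {"claw":0,"tx":0,"ty":0,"tz":0,"ax":0,"ay":0,"az":0}

```text
t: 10.52
eef_pos: [0.571, 0.1993, 0.347]
eef_rot: [0.077, 0.997, -0.0, -0.0]
force: [-0.2, -0.1, -2.3]
grip_width: 0.0198
finger_force: 30.0
```

Request:
step_arm:
  series:
    - {"claw":0,"tx":0,"ty":0,"tz":0.0005,"ax":0,"ay":0,"az":0}
    - {"claw":0,"tx":0,"ty":0,"tz":0.0003,"ax":0,"ay":0,"az":0}
    - {"claw":0,"tx":0,"ty":0,"tz":0,"ax":0,"ay":0,"az":0}

```text
t: 10.9
eef_pos: [0.571, 0.1993, 0.3462]
eef_rot: [0.077, 0.997, -0.0, -0.0]
force: [1.1, 0.4, -1.9]
grip_width: 0.0197
finger_force: 30.0
```

```bash
python3 -c "
from h import *
st()"
```

```text
{'t': 10.9, 'eef_pos': [0.571, 0.1993, 0.3462], 'force': [1.0728, 0.3634, -1.8647], 'moment': [0.0487, 0.0311, 0.029], 'grip_width': 0.0197, 'finger_force': 29.9997} yaw 171.2 tilt [-0. -0.]
```

Request:
step_arm:
  series:
    - {"claw":0,"tx":0,"ty":0,"tz":0.0003,"ax":0,"ay":0,"az":0}
    - {"claw":0,"tx":0,"ty":0,"tz":0.0002,"ax":0,"ay":0,"az":0}
    - {"claw":0,"tx":0,"ty":0,"tz":0,"ax":0,"ay":0,"az":0}

```text
t: 11.28
eef_pos: [0.571, 0.1993, 0.3459]
eef_rot: [0.077, 0.997, 0.0, 0.0]
force: [-0.2, -0.1, 1.6]
grip_width: 0.0197
finger_force: 30.0
```

```bash
python3 -c "
from h import *
st()"
```

```text
{'t': 11.275, 'eef_pos': [0.571, 0.1993, 0.3459], 'force': [-0.2202, -0.1325, 1.5849], 'moment': [-0.0909, 0.1931, -0.0205], 'grip_width': 0.0197, 'finger_force': 30.0002} yaw 171.2 tilt [0.0002 0.    ]
```

Seated with about 3 N of contact at TCP z 0.346, i.e. flat on the ring. Now I'll turn clockwise.

Request:
step_arm:
  series:
    - {"claw":0,"tx":0,"ty":0,"tz":0,"ax":0,"ay":0,"az":1}
    - {"claw":0,"tx":0,"ty":0,"tz":0,"ax":0,"ay":0,"az":1}
    - {"claw":0,"tx":0,"ty":0,"tz":0,"ax":0,"ay":0,"az":1}
    - {"claw":0,"tx":0,"ty":0,"tz":0,"ax":0,"ay":0,"az":1}
    - {"claw":0,"tx":0,"ty":0,"tz":0,"ax":0,"ay":0,"az":1}

```text
t: 11.9
eef_pos: [0.571, 0.1991, 0.3459]
eef_rot: [0.121, 0.993, -0.0, 0.0]
force: [-1.5, -4.8, 4.4]
grip_width: 0.0201
finger_force: 30.0
```

```bash
python3 -c "
from h import *
st()"
```

```text
{'t': 11.9, 'eef_pos': [0.571, 0.1991, 0.3459], 'force': [-1.526, -4.7714, 4.4279], 'moment': [-1.0112, 0.4082, 0.225], 'grip_width': 0.0201, 'finger_force': 30.0291} yaw 166.14 tilt [-0.0001 -0.0008]
```

Request:
step_arm:
  series:
    - {"claw":0,"tx":0,"ty":0,"tz":0,"ax":0,"ay":0,"az":1.5}
    - {"claw":0,"tx":0,"ty":0,"tz":0,"ax":0,"ay":0,"az":1.5}
    - {"claw":0,"tx":0,"ty":0,"tz":0,"ax":0,"ay":0,"az":1.5}
    - {"claw":0,"tx":0,"ty":0,"tz":0,"ax":0,"ay":0,"az":1.5}
    - {"claw":0,"tx":0,"ty":0,"tz":0,"ax":0,"ay":0,"az":1.5}

```text
t: 12.52
eef_pos: [0.571, 0.1991, 0.3459]
eef_rot: [0.186, 0.983, -0.0, 0.0]
force: [-1.3, -4.0, 3.7]
grip_width: 0.0199
finger_force: 30.0
```

```bash
python3 -c "
from h import *
st()"
```

```text
{'t': 12.525, 'eef_pos': [0.571, 0.1991, 0.3459], 'force': [-1.2901, -3.9667, 3.6801], 'moment': [-0.9302, 0.4086, 0.2552], 'grip_width': 0.0199, 'finger_force': 30.0315} yaw 158.62 tilt [-0.     -0.0006]
```

Torque is 0.25 N m, so the ring is turning. Continuing.

Request:
step_arm:
  series:
    - {"claw":0,"tx":0,"ty":0,"tz":0,"ax":0,"ay":0,"az":1.5}
    - {"claw":0,"tx":0,"ty":0,"tz":0,"ax":0,"ay":0,"az":1.5}
    - {"claw":0,"tx":0,"ty":0,"tz":0,"ax":0,"ay":0,"az":1.5}
    - {"claw":0,"tx":0,"ty":0,"tz":0,"ax":0,"ay":0,"az":1.5}
    - {"claw":0,"tx":0,"ty":0,"tz":0,"ax":0,"ay":0,"az":1.5}

```text
t: 13.15
eef_pos: [0.5711, 0.1992, 0.3459]
eef_rot: [0.249, 0.968, -0.0, 0.0]
force: [-1.3, -3.5, 4.3]
grip_width: 0.0199
finger_force: 30.0
```

```bash
python3 -c "
from h import *
st()"
```

```text
{'t': 13.15, 'eef_pos': [0.5711, 0.1992, 0.3459], 'force': [-1.2694, -3.462, 4.2683], 'moment': [-0.9885, 0.4029, 0.28], 'grip_width': 0.0199, 'finger_force': 30.0315} yaw 151.11 tilt [ 0.0002 -0.0003]
```

Request:
step_arm:
  series:
    - {"claw":0,"tx":0,"ty":0,"tz":0,"ax":0,"ay":0,"az":1}
    - {"claw":0,"tx":0,"ty":0,"tz":0,"ax":0,"ay":0,"az":1}
    - {"claw":0,"tx":0,"ty":0,"tz":0,"ax":0,"ay":0,"az":1}
    - {"claw":0,"tx":0,"ty":0,"tz":0,"ax":0,"ay":0,"az":1}

```text
t: 13.65
eef_pos: [0.5711, 0.1993, 0.3459]
eef_rot: [0.283, 0.959, -0.0, 0.0]
force: [-2.3, -5.4, 5.4]
grip_width: 0.0197
finger_force: 30.0
```

```bash
python3 -c "
from h import *
st()"
```

```text
{'t': 13.65, 'eef_pos': [0.5711, 0.1993, 0.3459], 'force': [-2.2633, -5.3635, 5.3888], 'moment': [-0.9469, 0.3025, 0.25], 'grip_width': 0.0197, 'finger_force': 30.0294} yaw 147.13 tilt [ 0.0003 -0.0001]
```

Request:
step_arm:
  series:
    - {"claw":0,"tx":0,"ty":0,"tz":0,"ax":0,"ay":0,"az":1}
    - {"claw":0,"tx":0,"ty":0,"tz":0,"ax":0,"ay":0,"az":1}
    - {"claw":0,"tx":0,"ty":0,"tz":0,"ax":0,"ay":0,"az":0}

```text
t: 14.02
eef_pos: [0.5711, 0.1993, 0.3459]
eef_rot: [0.299, 0.954, 0.0, 0.0]
force: [-1.7, -5.2, 4.8]
grip_width: 0.0198
finger_force: 30.0
```

```bash
python3 -c "
from h import *
st()"
```

```text
{'t': 14.025, 'eef_pos': [0.5711, 0.1993, 0.3459], 'force': [-1.7359, -5.2305, 4.8477], 'moment': [-1.0702, 0.2119, 0.2084], 'grip_width': 0.0198, 'finger_force': 30.0119} yaw 145.16 tilt [ 0.0004 -0.0001]
```

Request:
step_arm:
  series:
    - {"claw":0,"tx":0,"ty":0,"tz":0,"ax":0,"ay":0,"az":1}
    - {"claw":0,"tx":0,"ty":0,"tz":0,"ax":0,"ay":0,"az":1}
    - {"claw":0,"tx":0,"ty":0,"tz":0,"ax":0,"ay":0,"az":0}

```text
t: 14.4
eef_pos: [0.5711, 0.1993, 0.3459]
eef_rot: [0.316, 0.949, 0.0, 0.0]
force: [-1.2, -4.2, 4.7]
grip_width: 0.02
finger_force: 30.0
```

```bash
python3 -c "
from h import *
st()"
```

```text
{'t': 14.4, 'eef_pos': [0.5711, 0.1993, 0.3459], 'force': [-1.2012, -4.1725, 4.7324], 'moment': [-1.0073, 0.301, 0.2066], 'grip_width': 0.02, 'finger_force': 30.0132} yaw 143.16 tilt [ 0.0004 -0.    ]
```

Request:
step_arm:
  series:
    - {"claw":0,"tx":0,"ty":0,"tz":0,"ax":0,"ay":0,"az":1}
    - {"claw":0,"tx":0,"ty":0,"tz":0,"ax":0,"ay":0,"az":1}
    - {"claw":0,"tx":0,"ty":0,"tz":0,"ax":0,"ay":0,"az":0}

```text
t: 14.78
eef_pos: [0.5711, 0.1993, 0.3459]
eef_rot: [0.333, 0.943, 0.0, 0.0]
force: [-1.1, -4.8, 4.8]
grip_width: 0.02
finger_force: 30.0
```

```bash
python3 -c "
from h import *
st()"
```

```text
{'t': 14.775, 'eef_pos': [0.5711, 0.1993, 0.3459], 'force': [-1.0942, -4.7982, 4.7588], 'moment': [-0.914, 0.2037, 0.1148], 'grip_width': 0.02, 'finger_force': 30.0131} yaw 141.15 tilt [0.0005 0.    ]
```

Request:
step_arm:
  series:
    - {"claw":0,"tx":0,"ty":0,"tz":0,"ax":0,"ay":0,"az":1}
    - {"claw":0,"tx":0,"ty":0,"tz":0,"ax":0,"ay":0,"az":0.5}
    - {"claw":0,"tx":0,"ty":0,"tz":0,"ax":0,"ay":0,"az":0}

```text
t: 15.15
eef_pos: [0.5711, 0.1993, 0.3459]
eef_rot: [0.345, 0.939, 0.0, 0.0]
force: [-0.6, -4.7, 4.9]
grip_width: 0.0198
finger_force: 30.0
```

```bash
python3 -c "
from h import *
st()"
```

```text
{'t': 15.15, 'eef_pos': [0.5711, 0.1993, 0.3459], 'force': [-0.6091, -4.6964, 4.8709], 'moment': [-0.9778, 0.1599, 0.163], 'grip_width': 0.0198, 'finger_force': 30.0181} yaw 139.66 tilt [0.0005 0.0001]
```

Request:
step_arm:
  series:
    - {"claw":0,"tx":0,"ty":0,"tz":0,"ax":0,"ay":0,"az":1}
    - {"claw":0,"tx":0,"ty":0,"tz":0,"ax":0,"ay":0,"az":1}

```text
t: 15.4
eef_pos: [0.5711, 0.1993, 0.3459]
eef_rot: [0.361, 0.932, 0.0, 0.0]
force: [-0.7, -3.0, 4.7]
grip_width: 0.0199
finger_force: 30.0
```

```bash
python3 -c "
from h import *
st()"
```

```text
{'t': 15.4, 'eef_pos': [0.5711, 0.1993, 0.3459], 'force': [-0.6667, -3.0224, 4.6939], 'moment': [-0.9434, 0.1022, 0.3097], 'grip_width': 0.0199, 'finger_force': 30.0291} yaw 137.64 tilt [0.0006 0.0001]
```

Request:
step_arm:
  series:
    - {"claw":0,"tx":0,"ty":0,"tz":0,"ax":0,"ay":0,"az":1}
    - {"claw":0,"tx":0,"ty":0,"tz":0,"ax":0,"ay":0,"az":1}

```text
t: 15.65
eef_pos: [0.5711, 0.1994, 0.3459]
eef_rot: [0.378, 0.926, 0.0, 0.0]
force: [0.2, -4.0, 3.8]
grip_width: 0.02
finger_force: 30.0
```

```bash
python3 -c "
from h import *
st()"
```

```text
{'t': 15.65, 'eef_pos': [0.5711, 0.1994, 0.3459], 'force': [0.1744, -3.95, 3.7629], 'moment': [-0.8653, 0.0116, 0.2528], 'grip_width': 0.02, 'finger_force': 30.0291} yaw 135.64 tilt [0.0006 0.0002]
```

Request:
step_arm:
  series:
    - {"claw":0,"tx":0,"ty":0,"tz":0,"ax":0,"ay":0,"az":0.8}
    - {"claw":0,"tx":0,"ty":0,"tz":0,"ax":0,"ay":0,"az":0.7}

```text
t: 15.9
eef_pos: [0.5711, 0.1994, 0.3459]
eef_rot: [0.389, 0.921, 0.0, 0.0]
force: [-0.6, -3.9, 5.5]
grip_width: 0.02
finger_force: 30.1
```

```bash
python3 -c "
from h import *
st()"
```

```text
{'t': 15.9, 'eef_pos': [0.5711, 0.1994, 0.3459], 'force': [-0.5993, -3.8651, 5.494], 'moment': [-0.8028, 0.0294, 0.4812], 'grip_width': 0.02, 'finger_force': 30.1323} yaw 134.16 tilt [0.0005 0.0001]
```

Request:
step_arm:
  series:
    - {"claw":0,"tx":0,"ty":0,"tz":0,"ax":0,"ay":0,"az":0.8}
    - {"claw":0,"tx":0,"ty":0,"tz":0,"ax":0,"ay":0,"az":0.7}

```text
t: 16.15
eef_pos: [0.5711, 0.1994, 0.3459]
eef_rot: [0.401, 0.916, 0.0, 0.0]
force: [-0.9, -3.7, 6.0]
grip_width: 0.0197
finger_force: 30.5
```

```bash
python3 -c "
from h import *
st()"
```

```text
{'t': 16.15, 'eef_pos': [0.5711, 0.1994, 0.3459], 'force': [-0.8602, -3.6948, 5.9646], 'moment': [-0.6578, 0.2493, 0.7075], 'grip_width': 0.0197, 'finger_force': 30.5462} yaw 132.7 tilt [ 0.0005 -0.    ]
```

The moment rises steeply to 0.7 N m at the stop, so the ring is tight. I'll confirm, then back off within the pin play.

Request:
step_arm:
  series:
    - {"claw":0,"tx":0,"ty":0,"tz":0,"ax":0,"ay":0,"az":0}

```text
t: 16.27
eef_pos: [0.5711, 0.1995, 0.3459]
eef_rot: [0.401, 0.916, 0.0, 0.0]
force: [1.5, -4.0, 6.1]
grip_width: 0.0202
finger_force: 30.5
```

```bash
python3 -c "
from h import *
st()"
```

```text
{'t': 16.275, 'eef_pos': [0.5711, 0.1995, 0.3459], 'force': [1.4978, -4.0178, 6.0674], 'moment': [-0.737, 0.1672, 0.746], 'grip_width': 0.0202, 'finger_force': 30.542} yaw 132.71 tilt [ 0.0004 -0.    ]
```

Request:
step_arm:
  series:
    - {"claw":0,"tx":0,"ty":0,"tz":0,"ax":0,"ay":0,"az":-0.8}
    - {"claw":0,"tx":0,"ty":0,"tz":0,"ax":0,"ay":0,"az":-0.8}
    - {"claw":0,"tx":0,"ty":0,"tz":0,"ax":0,"ay":0,"az":0}

```text
t: 16.65
eef_pos: [0.5711, 0.1994, 0.3459]
eef_rot: [0.388, 0.921, 0.0, 0.0]
force: [-0.3, -4.1, 6.2]
grip_width: 0.0202
finger_force: 30.0
```

```bash
python3 -c "
from h import *
st()"
```

```text
{'t': 16.65, 'eef_pos': [0.5711, 0.1994, 0.3459], 'force': [-0.3393, -4.0972, 6.1506], 'moment': [-0.811, 0.1477, 0.248], 'grip_width': 0.0202, 'finger_force': 30.0061} yaw 134.28 tilt [0.0003 0.0002]
```

Request:
step_arm:
  series:
    - {"claw":0,"tx":0,"ty":0,"tz":0,"ax":0,"ay":0,"az":-0.7}
    - {"claw":0,"tx":0,"ty":0,"tz":0,"ax":0,"ay":0,"az":-0.5}
    - {"claw":0,"tx":0,"ty":0,"tz":0,"ax":0,"ay":0,"az":0}

```text
t: 17.02
eef_pos: [0.5711, 0.1994, 0.3459]
eef_rot: [0.379, 0.925, 0.0, 0.0]
force: [-1.1, -4.5, 6.0]
grip_width: 0.0197
finger_force: 30.0
```

```bash
python3 -c "
from h import *
st()"
```

```text
{'t': 17.025, 'eef_pos': [0.5711, 0.1994, 0.3459], 'force': [-1.1347, -4.4856, 6.0117], 'moment': [-0.7204, 0.0615, -0.0299], 'grip_width': 0.0197, 'finger_force': 29.9829} yaw 135.45 tilt [0.0004 0.0005]
```

Request:
step_arm:
  series:
    - {"claw":0,"tx":-0.0002,"ty":-0.0002,"tz":-0.0003,"ax":0,"ay":0,"az":-0.6}
    - {"claw":0,"tx":0,"ty":0,"tz":-0.0007,"ax":0,"ay":0,"az":0}
    - {"claw":0,"tx":0,"ty":0,"tz":0,"ax":0,"ay":0,"az":0}

```text
t: 17.4
eef_pos: [0.571, 0.1992, 0.3463]
eef_rot: [0.374, 0.927, -0.0, -0.0]
force: [2.3, -0.8, -2.0]
grip_width: 0.02
finger_force: 30.0
```

```bash
python3 -c "
from h import *
st()"
```

```text
{'t': 17.4, 'eef_pos': [0.571, 0.1992, 0.3463], 'force': [2.2782, -0.7665, -2.0157], 'moment': [-0.1586, -0.3999, -0.004], 'grip_width': 0.02, 'finger_force': 29.9794} yaw 136.09 tilt [-0.0005  0.0002]
```

Free of load. Lifting straight out.

Request:
step_arm:
  series:
    - {"claw":0,"tx":0,"ty":0,"tz":-0.0015,"ax":0,"ay":0,"az":0}
    - {"claw":0,"tx":0,"ty":0,"tz":-0.002,"ax":0,"ay":0,"az":0}
    - {"claw":0,"tx":0,"ty":0,"tz":-0.002,"ax":0,"ay":0,"az":0}
    - {"claw":0,"tx":0,"ty":0,"tz":-0.002,"ax":0,"ay":0,"az":0}
    - {"claw":0,"tx":0,"ty":0,"tz":-0.002,"ax":0,"ay":0,"az":0}

```text
t: 18.02
eef_pos: [0.571, 0.1991, 0.3564]
eef_rot: [0.374, 0.927, 0.0, -0.0]
force: [-0.1, -0.3, -1.1]
grip_width: 0.0201
finger_force: 30.0
```

Request:
step_arm:
  series:
    - {"claw":0,"tx":0,"ty":0,"tz":-0.01,"ax":0,"ay":0,"az":0}
    - {"claw":0,"tx":0,"ty":0,"tz":-0.02,"ax":0,"ay":0,"az":0}
    - {"claw":0,"tx":0,"ty":0,"tz":-0.02,"ax":0,"ay":0,"az":-8}
    - {"claw":0,"tx":0,"ty":0,"tz":0,"ax":0,"ay":0,"az":-8}
    - {"claw":0,"tx":0,"ty":0,"tz":0,"ax":0,"ay":0,"az":0}

```text
t: 18.65
eef_pos: [0.571, 0.199, 0.4069]
eef_rot: [0.242, 0.97, 0.0, 0.0]
force: [-0.6, 0.7, -1.6]
grip_width: 0.02
finger_force: 30.0
```

```bash
python3 -c "
from h import *
st([.5495,-.1074,.40],152.1)"
```

```text
{'t': 18.65, 'eef_pos': [0.571, 0.199, 0.4069], 'force': [-0.5613, 0.7204, -1.5632], 'moment': [-0.0829, 0.0194, 0.0044], 'grip_width': 0.02, 'finger_force': 29.9786} yaw 152.04 tilt [0.0006 0.0002]
shift [-0.1247 -0.2808  0.0068] az -0.05834870139403847
```

Request:
step_arm:
  series:
    - {"claw":0,"tx":-0.0156,"ty":-0.0351,"tz":0,"ax":0,"ay":0,"az":0}
    - {"claw":0,"tx":-0.0156,"ty":-0.0351,"tz":0,"ax":0,"ay":0,"az":0}
    - {"claw":0,"tx":-0.0156,"ty":-0.0351,"tz":0,"ax":0,"ay":0,"az":0}
    - {"claw":0,"tx":-0.0156,"ty":-0.0351,"tz":0,"ax":0,"ay":0,"az":0}
    - {"claw":0,"tx":-0.0156,"ty":-0.0351,"tz":0,"ax":0,"ay":0,"az":0}

```text
t: 19.27
eef_pos: [0.5576, 0.0063, 0.4063]
eef_rot: [0.243, 0.97, 0.0, -0.0]
force: [-0.0, -0.1, -1.7]
grip_width: 0.0199
finger_force: 30.0
```

Request:
step_arm:
  series:
    - {"claw":0,"tx":-0.0156,"ty":-0.0351,"tz":0,"ax":0,"ay":0,"az":0}
    - {"claw":0,"tx":-0.0156,"ty":-0.0351,"tz":0,"ax":0,"ay":0,"az":0}
    - {"claw":0,"tx":-0.0155,"ty":-0.0351,"tz":0,"ax":0,"ay":0,"az":0}
    - {"claw":0,"tx":0,"ty":0,"tz":0,"ax":0,"ay":0,"az":0}
    - {"claw":0,"tx":0,"ty":0,"tz":0,"ax":0,"ay":0,"az":0}

```text
t: 19.9
eef_pos: [0.5498, -0.107, 0.4062]
eef_rot: [0.242, 0.97, 0.0, -0.0]
force: [-0.1, 0.0, -2.4]
grip_width: 0.0198
finger_force: 30.0
```

Run:
```python
from h import *
im,c=grab("top","t5"); im=im[:,:,::-1]
cv2.imwrite("pics/t5c.png",cv2.resize(im[160:225,213:278],(600,600),interpolation=cv2.INTER_CUBIC))
st([.5495,-.1074,.2299],152.1)
```

```text
{'t': 19.95, 'eef_pos': [0.5499, -0.1067, 0.4062], 'force': [-0.295, -0.3504, -0.5945], 'moment': [0.003, 0.0117, -0.049], 'grip_width': 0.02, 'finger_force': 29.9796} yaw 152.05 tilt [-0.0002  0.0003]
shift [-0.     -0.0009  0.1763] az -0.051155211847145665
```

View pics/t5c.png

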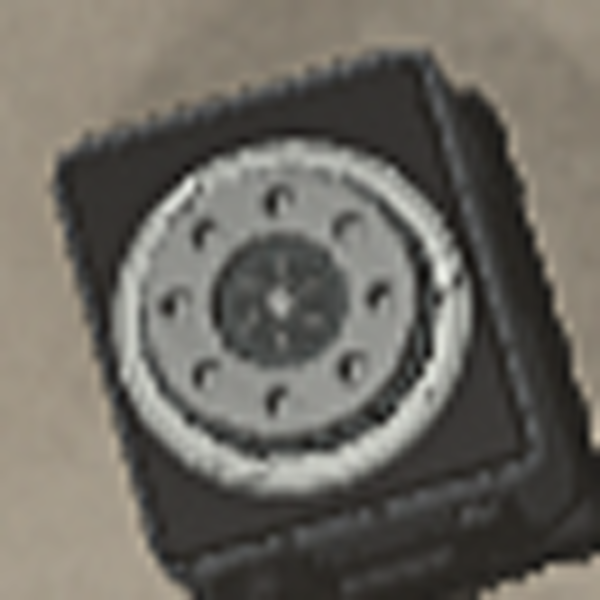

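The crop shows the ring holes now at about 0° mod 45, i.e. roughly 36° clockwise. That fits a start near 0.07 rad and the stop at 0.70. Now I'll put the key back.

Request:
step_arm:
  series:
    - {"claw":0,"tx":0,"ty":-0.0009,"tz":0.04,"ax":0,"ay":0,"az":0}
    - {"claw":0,"tx":0,"ty":0,"tz":0.05,"ax":0,"ay":0,"az":0}
    - {"claw":0,"tx":0,"ty":0,"tz":0.04,"ax":0,"ay":0,"az":0}
    - {"claw":0,"tx":0,"ty":0,"tz":0.02,"ax":0,"ay":0,"az":0}
    - {"claw":0,"tx":0,"ty":0,"tz":0.012,"ax":0,"ay":0,"az":0}

```text
t: 20.58
eef_pos: [0.5495, -0.1073, 0.2433]
eef_rot: [0.241, 0.971, 0.0, -0.001]
force: [0.9, 0.5, -0.7]
grip_width: 0.0202
finger_force: 30.0
```

Request:
step_arm:
  series:
    - {"claw":0,"tx":0,"ty":0,"tz":0,"ax":0,"ay":0,"az":0}
    - {"claw":0,"tx":0,"ty":0,"tz":0,"ax":0,"ay":0,"az":0}

```text
t: 20.82
eef_pos: [0.5497, -0.1081, 0.2452]
eef_rot: [0.241, 0.971, -0.0, 0.001]
force: [-0.1, -0.5, -0.6]
grip_width: 0.02
finger_force: 30.0
```

```bash
python3 -c "
from h import *
st([.5495,-.1074,.2299],152.1)"
```

```text
{'t': 20.825, 'eef_pos': [0.5497, -0.1081, 0.2452], 'force': [-0.1364, -0.4997, -0.6141], 'moment': [-0.0391, -0.0198, -0.0011], 'grip_width': 0.02, 'finger_force': 29.9795} yaw 152.1 tilt [ 0.0014 -0.0004]
shift [0.0006 0.0005 0.0153] az 0.003757697850716113
```

Request:
step_arm:
  series:
    - {"claw":0,"tx":0.0003,"ty":0.0003,"tz":0.004,"ax":0,"ay":0,"az":0}
    - {"claw":0,"tx":0,"ty":0,"tz":0.002,"ax":0,"ay":0,"az":0}
    - {"claw":0,"tx":0,"ty":0,"tz":0.001,"ax":0,"ay":0,"az":0}
    - {"claw":0,"tx":0,"ty":0,"tz":0.001,"ax":0,"ay":0,"az":0}
    - {"claw":0,"tx":0,"ty":0,"tz":0,"ax":0,"ay":0,"az":0}

```text
t: 21.45
eef_pos: [0.5493, -0.1079, 0.2362]
eef_rot: [0.241, 0.97, -0.0, -0.0]
force: [-0.2, 1.3, -0.3]
grip_width: 0.0198
finger_force: 30.0
```

Request:
step_arm:
  series:
    - {"claw":0,"tx":0,"ty":0,"tz":0.001,"ax":0,"ay":0,"az":0}
    - {"claw":0,"tx":0,"ty":0,"tz":0.001,"ax":0,"ay":0,"az":0}
    - {"claw":0,"tx":0,"ty":0,"tz":0,"ax":0,"ay":0,"az":0}

```text
t: 21.82
eef_pos: [0.5493, -0.1079, 0.2342]
eef_rot: [0.241, 0.97, 0.0, -0.0]
force: [-0.1, -0.2, -2.4]
grip_width: 0.0198
finger_force: 30.0
```

```bash
python3 -c "
from h import *
st([.5495,-.1074,.2299],152.1)"
```

```text
{'t': 21.825, 'eef_pos': [0.5493, -0.1079, 0.2342], 'force': [-0.0538, -0.2148, -2.4188], 'moment': [0.0204, 0.0298, -0.0553], 'grip_width': 0.0198, 'finger_force': 29.9796} yaw 152.1 tilt [-0.0001  0.    ]
shift [0.     0.0005 0.0043] az -0.00394042012547402
```

Request:
step_arm:
  series:
    - {"claw":0,"tx":0,"ty":0.0004,"tz":0.001,"ax":0,"ay":0,"az":0}
    - {"claw":0,"tx":0,"ty":0,"tz":0.001,"ax":0,"ay":0,"az":0}
    - {"claw":0,"tx":0,"ty":0,"tz":0.001,"ax":0,"ay":0,"az":0}
    - {"claw":0,"tx":0,"ty":0,"tz":0.0007,"ax":0,"ay":0,"az":0}
    - {"claw":0,"tx":0,"ty":0,"tz":0,"ax":0,"ay":0,"az":0}

```text
t: 22.45
eef_pos: [0.5495, -0.1075, 0.2305]
eef_rot: [0.241, 0.97, 0.0, -0.0]
force: [0.7, -0.1, -1.6]
grip_width: 0.0199
finger_force: 30.0
```

Request:
step_arm:
  series:
    - {"claw":0,"tx":0,"ty":0,"tz":0.0004,"ax":0,"ay":0,"az":0}
    - {"claw":0,"tx":0,"ty":0,"tz":0.0003,"ax":0,"ay":0,"az":0}
    - {"claw":0,"tx":0,"ty":0,"tz":0,"ax":0,"ay":0,"az":0}

```text
t: 22.82
eef_pos: [0.5495, -0.1075, 0.2299]
eef_rot: [0.241, 0.971, -0.0, 0.0]
force: [-0.6, 0.7, 0.1]
grip_width: 0.0198
finger_force: 30.0
```

```bash
python3 -c "
from h import *
st([.5495,-.1074,.2299],152.1)"
```

```text
{'t': 22.825, 'eef_pos': [0.5495, -0.1075, 0.2299], 'force': [-0.5614, 0.6852, 0.1334], 'moment': [0.0667, 0.1783, -0.0092], 'grip_width': 0.0198, 'finger_force': 29.9799} yaw 152.1 tilt [ 0. -0.]
shift [0.     0.0001 0.    ] az -0.00036632617116083566
```

Seated on the wood. I'll open slowly, to 60 mm, then rise.

Request:
step_arm:
  series:
    - {"claw":0.022,"tx":0,"ty":0,"tz":0,"ax":0,"ay":0,"az":0}
    - {"claw":0.03,"tx":0,"ty":0,"tz":0,"ax":0,"ay":0,"az":0}
    - {"claw":0.045,"tx":0,"ty":0,"tz":0,"ax":0,"ay":0,"az":0}
    - {"claw":0.06,"tx":0,"ty":0,"tz":0,"ax":0,"ay":0,"az":0}
    - {"claw":0.06,"tx":0,"ty":0,"tz":0,"ax":0,"ay":0,"az":0}

```text
t: 23.45
eef_pos: [0.5495, -0.1075, 0.2298]
eef_rot: [0.241, 0.971, -0.0, -0.0]
force: [0.9, -1.1, -0.3]
grip_width: 0.0554
finger_force: 0.0
```

Request:
step_arm:
  series:
    - {"claw":0.06,"tx":0,"ty":0,"tz":-0.01,"ax":0,"ay":0,"az":0}
    - {"claw":0.06,"tx":0,"ty":0,"tz":-0.03,"ax":0,"ay":0,"az":0}
    - {"claw":0.06,"tx":0,"ty":0,"tz":-0.04,"ax":0,"ay":0,"az":0}
    - {"claw":0.06,"tx":0,"ty":0,"tz":-0.05,"ax":0,"ay":0,"az":0}
    - {"claw":0.06,"tx":0,"ty":0,"tz":-0.045,"ax":0,"ay":0,"az":0}

```text
t: 24.08
eef_pos: [0.5492, -0.1074, 0.4074]
eef_rot: [0.241, 0.971, -0.0, 0.001]
force: [0.8, 0.6, -0.3]
grip_width: 0.06
finger_force: 0.0
```

Request:
step_arm:
  series:
    - {"claw":0.093,"tx":-0.048,"ty":0.006,"tz":0,"ax":0,"ay":0,"az":0}
    - {"claw":0.093,"tx":-0.048,"ty":0.006,"tz":0,"ax":0,"ay":0,"az":0}
    - {"claw":0.093,"tx":0,"ty":0,"tz":0,"ax":0,"ay":0,"az":0}
    - {"claw":0.093,"tx":0,"ty":0,"tz":0,"ax":0,"ay":0,"az":0}
    - {"claw":0.093,"tx":0,"ty":0,"tz":0,"ax":0,"ay":0,"az":0}

```text
t: 24.7
eef_pos: [0.6392, -0.1414, 0.4054]
eef_rot: [0.241, 0.971, 0.0, 0.0]
force: [0.8, 0.4, 0.3]
grip_width: 0.093
finger_force: 0.0
```

Run:
```python
from h import *
im,c=grab("wrist","w6"); st()
q=pix(c,[[.549,-.107,.06]])[0];x,y=q.round().astype(int);x0,y0=max(x-66,0),max(y-50,0)
a=cv2.resize(im[y0:y0+100,x0:x0+133,::-1],(532,400),interpolation=cv2.INTER_CUBIC)
s,_=grab("scene"); s=s[210:290,290:385,::-1]; cv2.imwrite("pics/w6c.png",np.hstack([a,cv2.resize(s,(260,400*1))]))
print(x0,y0)
```

```text
{'t': 24.75, 'eef_pos': [0.6393, -0.1415, 0.4054], 'force': [-0.2342, -0.1218, -0.2224], 'moment': [0.0585, 0.0073, -0.0235], 'grip_width': 0.0931, 'finger_force': 0.0} yaw 152.11 tilt [ 0.0002 -0.0001]
243 28
```

View pics/w6c.png

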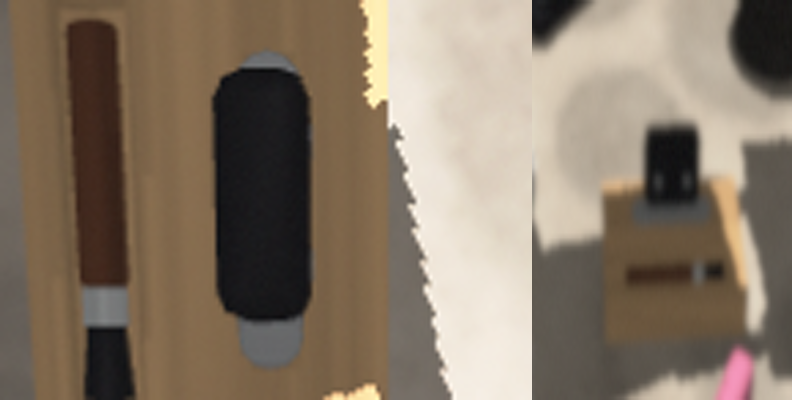

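The key stands upright in the slot with its bar flat on the wood (crop 215–310, 52–365), just as it started, and the brush hasn't moved. I'll hand the job in.

```bash
python3 -c "
from cell import job
print(job.close_job())"
```

```text
the job is handed in; nothing more can be done
None
```

The lock ring is tight on its stop: it turned about 36° clockwise and the measured torque peaked at about 0.75 N m, somewhat over the 0.6 that counts as tight. The key is back upright in the stand's slot, and the job was handed in at about 25 s of the 72 s allowed; the close gave no verdict.

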